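# Hang an oiled sample board on a swinging drop hook

### The job

The drop hook on the drying stand is swinging. Steady it with a light touch until it hangs quite still, then hang the veneered sample board, which stands in the slotted rest, on it by its round hole. Ease the board down until the hook carries it before you let go, so that board and hook are left hanging level and still; do not force the hook or the board, and leave the tin, the tape and the sanding block where they are.

Things in the scene. Friction and masses are not known exactly. Their poses are not given: they have to be found in the camera images.
- stand: Fixed drying stand: drip tray (290 x 270 mm, rim 14 mm high), mast, arm and swinging drop hook. Origin on the bench plumb below the hook's pivot pin. x axis: from hook to mast, away from the robot give or take 13 degrees; y axis: along the pin; z up. The arm is clamped by hand, so the pin's height is known only as 345 mm above the bench, up to 12 mm more or less. Rigid in use.
- mast_top (a point): Top of the stand's mast (20 mm square, 398 mm high, 170 mm along the stand's +x from the hook). The arm, a 14 mm bar whose underside is 16 mm above the pin, runs from the mast to a fork 28 mm (x) by 26 mm (y) that holds the pin and reaches 12 mm below it.
- plumb (a point): Point in the tray 4 mm above the bench, plumb below the pin. Shape of the hook (8 mm round steel, in the stand's x-z plane) when hanging straight: shank down near x = 0; 95 to 113 mm below the pin it steps to x = +13; then a U bend open upwards, centre line radius 13 mm about x = 0, 138 mm below the pin. Throat 18 mm wide; seat (inside bottom) at x = 0, 147 mm below the pin.
- hook (a joint): Swing of the hook about its pin, rad: 0 = straight down (it rests within 0.03 of 0), + = towards the stand's -x (the robot). 120 g, nearly frictionless: it swings 0.2 to 0.4 rad either way, 0.7 s a period, and will not calm by itself. Its rounded nose, on the -x side of the bend, ends at x = -21.5 mm; nose top 133.5 mm and lowest point of the hook 155 mm below the pin.
- board: Loose veneered board, dark wood, rigid: 240 mm long (its y), 12 mm thick (its x), 100 mm high (its z, up), 170 to 250 g; origin at the middle of its lower edge. It stands upright on a long edge in the rest, lower edge 24 mm above the bench. Both ends can be gripped from above across the thickness, 80 to 105 mm from the middle. Its x axis points away from the robot, give or take 13 degrees.
- board_center (a point): Centre of the board (half-way along and up, mid-thickness). A round 35 mm hole goes through the thickness, half-way along, its centre 15 mm above this point and 35 mm below the top edge.
- hole_top (a point): Highest point of the edge of the board's hole, mid-thickness: 32.5 mm above the board's centre, 17.5 mm below its top edge. When the board hangs, this point rests on the hook's seat, 186 to 210 mm above the bench as the arm's height has it.
- rest: Fixed wooden slotted rest, 100 x 200 mm, 50 mm high; origin on the bench under its centre. Its slot, 16 mm wide and 26 mm deep, runs along its y axis between two pairs of cheeks, 55 mm either side of the middle and each 22 mm long.
- tin: Oil tin, 66 mm diameter, 110 mm high, origin at the centre of its underside. Leave alone.
- tape: Roll of yellow masking tape, 100 mm diameter, 30 mm high, origin at the centre of its underside. Leave alone.
- sander: Cork sanding block, 70 x 115 x 28 mm, origin at the centre of its underside. Leave alone.
There are look-alikes about, which are no part of the job. Of the things like the board, leave any that is turquoise; of the rest the larger one is meant.

How it is judged:
On the way, in this order (a step that is already met when the one before it is completed fails the run):
1. the hook is brought to a standstill (under 0.12 rad/s, within 0.2 rad of straight down, for half a second) before the board is on it (velocity of joint hook between -0.12 and 0.12 rad/s and value of joint hook between -0.2 and 0.2 rad and (x of hole_top in the frame of stand below -0.018 m or x of hole_top in the frame of stand above 0.018 m or y of hole_top in the frame of stand below -0.05 m or y of hole_top in the frame of stand above 0.05 m)), for 0.5 s.
2. the board sits in the hook and the hook bears on it with more than 0.5 N while the fingers still hold it (x of hole_top in the frame of stand between -0.012 and 0.012 m and y of hole_top in the frame of stand between -0.012 and 0.012 m and height (world z) of hole_top between 0.18 and 0.216 m and contact force between board and stand above 0.5 N and contact force between the fingers and board above 1 N), for 0.2 s.
At the end, for the whole second after the job is handed in: The board hangs by its hole in the hook's bend (top of the hole within 12 mm across the board and 12 mm along it of the plumb line below the pin, 180 to 216 mm above the bench), upright within 0.12 rad, moving slower than 0.05 m/s, the hook within 0.1 rad of straight down and slower than 0.3 rad/s (x of hole_top in the frame of stand between -0.012 and 0.012 m and y of hole_top in the frame of stand between -0.012 and 0.012 m and height (world z) of hole_top between 0.18 and 0.216 m and angle between board's own z axis and vertical below 0.12 rad and contact force between board and stand above 0.5 N and linear speed of board below 0.05 m/s and value of joint hook between -0.1 and 0.1 rad and velocity of joint hook between -0.3 and 0.3 rad/s); the robot touches nothing.
It fails at once if board and stand (with its hook) pressed together with more than 10 N (contact force between board and stand above 10 N).
It fails at once if hook or stand struck or pushed by the robot with more than 10 N (contact force between any of the fingers, the arm and stand above 10 N).
It fails at once if tin, tape or sanding block moved more than 15 mm (distance of any of tin, tape, sander from where it was at the start of the episode above 0.015 m).
It also fails if it takes over 64 s, if anything falls off the work surface, if the arm or the gripper's body presses on something with over 40 N, if the wrist force passes 120 N, or if a joint passes its speed limit or range.

### The arm

A 6-joint arm with a two-finger parallel gripper is mounted at the origin on the work surface. World frame = base frame: x ahead of the robot, y to its left, z up, the work surface at z = 0. Lengths are in m, angles in rad, forces in N, time in s.
With the tool pointing down it reaches from about 0.35 to 0.975 m from the base axis. Payload 4.9 kg.
Tool frame: the origin (TCP) lies between the finger pads; the fingertips stand 22 mm ahead of it and the grasp point (between the pads) lies 3 mm ahead of it; z points along the fingers, y is the line along which they close (so a half turn about z gives the same grasp; the last joint's range is limited). The gripper opens to 85 mm and grips with 20 to 120 N. Pads are 22 mm wide; open, the fingers measure 114 mm over their backs; the gripper's body (76 mm by 85 mm) begins 54 mm behind the grasp point. The pads swing forward as they close: fully open they stand 13 mm farther back than shut.
Start: joints at [-1.331, 0.053, 1.613, -0, 1.476, -0.119], TCP at [0.219, -0.585, 0.253] pointing down, gripper open.
Joint ranges: [-3.01, 3.01], [-1.01, 2.22], [0.06, 2.58], [-1.02, 4.17], [0.09, 2.62], [-3.14, 3.14]. Speed limits (rad/s): [2.57, 2.57, 3.14, 3.14, 3.14, 3.14].

### API

Orientations are given as a unit quaternion [w, x, y, z].
In Python, from plant import state, grab_frame, get_calibration, job_done, recognise, regions_of gives the robot as it stands.
- The arm moves only by the tool apply_moves, never from a script. Its argument "targets" is a list of rows, each an object with "translation": the shift along the tool's x, y, z normalised to -1 to 1, where 1 is 100 mm, a list of three; "twist": the turn about the tool's z normalised to -1 to 1, where 1 is 0.1 rad; "hand": the opening, from 0 (shut) to 1 (fully open). A call has 1 to 8 rows; each row shifts and turns the commanded pose from where the row before left it, along the tool's axes as they then stand; what a row does not reach is not made up. A row lasts 1/10 s, in which the tool goes at most 50 mm and 8.59 degrees, less where a joint would pass 70% of its speed; a pose out of reach is approached as far as the arm can. A call with a number of a shift or a turn outside -1 to 1 is refused whole. A call with a gripper value outside its range is refused whole. The fingers move at their own pace and stop on an object; the grip force is fixed at half the most. Time passes only in rows, so rows that do not move let the fingers close. It gives the time, the measured TCP pose, the force, the opening and the grip force at its end, in the units of the state.
- state(): the state, without advancing time (a new reading comes with each control period).
- grab_frame(name): name is "side" or "top"; returns the picture (400x640x3 uint8, red, green, blue); there is no depth.
- get_calibration(name): a dict with "camera_matrix" (3x3 intrinsics, pixels), "pose" (4x4, takes a point from camera to world coordinates). Camera axes: x right, y up, looking along -z (the intrinsics and any distortion apply to the point x, -y, -z); pixel columns grow to the right and rows downward; lengths in m; the calibration is good to about 2 mm. A picture is of the moment at which its call begins. get_calibration takes no time and is no camera call.
- job_done(): hands the job in; it is judged then, once.
Trained networks look in the newest picture that a camera, given by its name, has taken for a name from the list of things; names that differ only in an ending like _2 or _b are one class to them, and where a whole thing is asked for, a point or a joint stands for the part that bears it (a point fixed in the world has none). Each returns a list of dicts, best first, with "score" (0 to 1); they miss things now and then, are a little off and sometimes report something else, mostly with a low value. They report only what shows in the picture. A call takes as long as a camera call. They do not tell look-alikes from the thing itself.
- recognise(camera, query): "point" ([x, y, z] in m, in world coordinates, good to about 4 mm: the middle of the surface that is visible of it).
- regions_of(camera, query): "pixels" (400x640 bool, what is visible of it).
The state is a dict: "time": time; "joint_pos": joint angles; "joint_vel": joint speeds; "joint_efforts": joint torques, N m; "tool_pos": TCP position; "tool_rot": TCP orientation; "contact_force": force on the tool from outside, world axes, zero at the start; "ft_torque": the same for the moment, N m; "gripper_width": opening from 0.0 (shut) to 1.0 (fully open); "grasp_force": force on a finger pad.
Only numpy, scipy, OpenCV 4.12 (cv2) and the standard library are available. Lean on these libraries where they do the work, as an engineer would, in place of code of your own. Each camera call takes 0.05 s, during which the arm holds its last target. There are 200 camera calls.

## Working session

There is one attempt and no reset: what is moved stays moved. The work goes in short steps, Python scripts to look and compute and a tool call to move; the robot and the scene stay as the last step left them, time stands still between calls to the robot, and variables do not carry over. Pictures are saved under pics/ and viewed, at most 10 in all, crops included, and the job is handed in when it is done.

Besides the shell and the picture viewer there is one more tool, called after "Call:" in YAML: its name, and indented under it one key for each argument. apply_moves: Moves the arm, as the interface text tells. Its arguments: {"type":"object","properties":{"targets":{"type":"array"}},"required":["targets"]}

```bash
mkdir -p pics; ls; cat > h.py <<'E'
import numpy as np, cv2
from plant import state, grab_frame, get_calibration, job_done, recognise, regions_of
def save(img,n,s=1,box=None):
    if box: img=img[box[1]:box[3],box[0]:box[2]]
    cv2.imwrite('pics/'+n,cv2.resize(img[:,:,::-1],None,fx=s,fy=s,interpolation=cv2.INTER_CUBIC))
def proj(c,P):
    k=get_calibration(c);K=np.array(k["camera_matrix"]);T=np.array(k["pose"])
    P=np.atleast_2d(P);q=(P-T[:3,3])@T[:3,:3];q=q*[1,-1,-1];u=q@K.T
    return u[:,:2]/u[:,2:]
def ray(c,uv):
    k=get_calibration(c);K=np.array(k["camera_matrix"]);T=np.array(k["pose"])
    d=np.linalg.inv(K)@[uv[0],uv[1],1];d=d*[1,-1,-1]
    return T[:3,3],T[:3,:3]@d
def atz(c,uv,z):
    o,d=ray(c,uv);return o+d*(z-o[2])/d[2]
E
python3 - <<'E'
from h import *
np.set_printoptions(precision=4,suppress=True)
a=grab_frame("side");b=grab_frame("top")
save(np.vstack([a,b]),'a.png',0.75)
for c in ("side","top"):
    k=get_calibration(c);print(c,k)
    for q in ("board","hook","mast_top","rest","tin","tape","sander","hole_top","board_center","plumb"):
        try: print(q,[(np.round(r["point"],3),round(r["score"],2), proj(c,r["point"])[0].round(0)) for r in recognise(c,q)])
        except Exception as e: print(q,e)
print(state())
E
```

```text
pics
side {'camera_matrix': array([[398.1262,   0.    , 326.6345],
       [  0.    , 398.1262, 200.2839],
       [  0.    ,   0.    ,   1.    ]]), 'pose': array([[-0.9416,  0.1743, -0.2882,  0.254 ],
       [-0.3367, -0.5053,  0.7946,  0.7509],
       [-0.0071,  0.8452,  0.5344,  0.7397],
       [ 0.    ,  0.    ,  0.    ,  1.    ]])}
board [(array([ 0.314, -0.291,  0.044]), 0.94, array([425., 217.])), (array([ 0.72 , -0.223,  0.057]), 0.78, array([293., 202.])), (array([ 0.485, -0.208,  0.105]), 0.65, array([364., 204.])), (array([0.649, 0.011, 0.074]), 0.22, array([282., 245.]))]
hook [(array([0.57 , 0.248, 0.243]), 0.85, array([261., 259.]))]
mast_top [(array([0.634, 0.261, 0.004]), 0.7, array([243., 338.]))]
rest [(array([ 0.483, -0.209,  0.025]), 0.95, array([364., 226.]))]
tin []
tape [(array([0.402, 0.016, 0.027]), 0.94, array([371., 281.]))]
sander [(array([0.532, 0.017, 0.027]), 0.87, array([323., 270.]))]
hole_top [(array([ 0.482, -0.209,  0.101]), 0.9, array([365., 205.])), (array([ 0.718, -0.218,  0.054]), 0.78, array([294., 203.])), (array([ 0.312, -0.3  ,  0.041]), 0.71
[... 1738 characters left out ...]
 (array([ 0.313, -0.313,  0.072]), 0.72, array([434., 295.])), (array([ 0.732, -0.223,  0.09 ]), 0.69, array([398., 140.]))]
plumb [(array([0.626, 0.241, 0.001]), 0.97, array([236., 183.]))]
{'time': 1.1, 'joint_pos': array([-1.331 ,  0.0527,  1.6129,  0.    ,  1.476 , -0.119 ]), 'joint_vel': array([0.0004, 0.0009, 0.0011, 0.0009, 0.001 , 0.0012]), 'joint_efforts': array([ -0.0001, -39.3697, -37.0467,  -0.0001,   0.0006,  -0.    ]), 'tool_pos': array([ 0.2195, -0.5852,  0.2533]), 'tool_rot': array([-0.    ,  0.9839,  0.1785,  0.    ]), 'contact_force': array([ 0.0066, -0.1867, -0.3066]), 'ft_torque': array([-0.0408, -0.0051, -0.0116]), 'grasp_force': 0.0, 'gripper_width': 1.0019823205346203}
```

View pics/a.png

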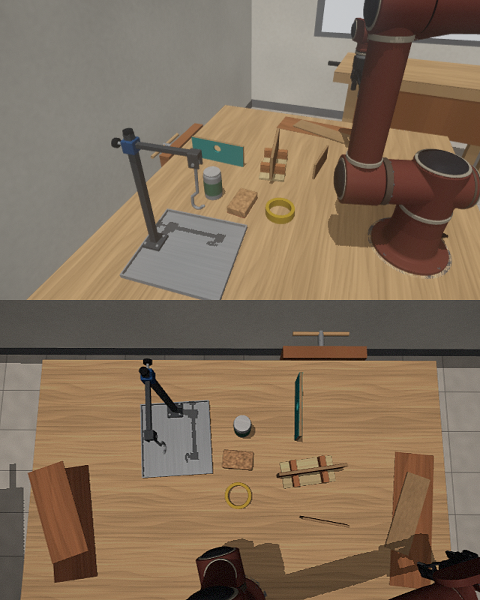

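The top view shows three things that could be taken for the board: the dark board in the slotted rest (417,225), the turquoise one (399,141) and a smaller dark one without a rest (433,297). I choose the one in the rest and check it in a close crop together with the stand.

```bash
python3 - <<'E'
from h import *
np.set_printoptions(precision=4,suppress=True)
a=grab_frame("side");rs=regions_of("side","board");hs=regions_of("side","hook")
b=grab_frame("top");rt=regions_of("top","board");ht=regions_of("top","hook")
c1=cv2.resize(b[190:310,360:480],(400,400),interpolation=cv2.INTER_CUBIC)
c2=cv2.resize(a[150:270,320:440],(400,400),interpolation=cv2.INTER_CUBIC)
save(np.hstack([c1,c2]),'b.png')
d1=cv2.resize(b[80:240,170:290],(390,520),interpolation=cv2.INTER_CUBIC)
d2=cv2.resize(a[170:330,150:270],(390,520),interpolation=cv2.INTER_CUBIC)
save(np.hstack([d1,d2]),'c.png')
for c,L in(("side",rs),("top",rt),("side",hs),("top",ht)):
    for r in L:
        ys,xs=np.nonzero(r["pixels"]);(cx,cy),wh,an=cv2.minAreaRect(np.c_[xs,ys].astype(np.float32))
        print(c,round(r["score"],2),len(xs),xs.min(),xs.max(),ys.min(),ys.max(),np.round([cx,cy,*wh,an],1))
        if c=="top":print([tuple(p) for p in cv2.boxPoints(((cx,cy),wh,an)).round(1)])
E
```

```text
side 0.87 458 359 372 171 239 [365.  204.8   8.4  69.1  10. ]
side 0.57 406 416 437 194 238 [426.1 215.8  11.6  47.9  26.6]
top 0.83 822 392 403 98 187 [397.5 142.5  89.   11.   90. ]
[(np.float32(392.0), np.float32(98.0)), (np.float32(403.0), np.float32(98.0)), (np.float32(403.0), np.float32(187.0)), (np.float32(392.0), np.float32(187.0))]
top 0.82 575 369 463 218 236 [416.  226.6   6.4  95.5  81.9]
[(np.float32(368.3), np.float32(230.2)), (np.float32(462.8), np.float32(216.7)), (np.float32(463.7), np.float32(223.0)), (np.float32(369.2), np.float32(236.5))]
top 0.69 310 400 466 288 303 [432.9 295.5  67.4   5.7   9.2]
[(np.float32(399.2), np.float32(292.9)), (np.float32(400.1), np.float32(287.2)), (np.float32(466.6), np.float32(298.0)), (np.float32(465.7), np.float32(303.7))]
top 0.16 10160 186 283 78 236 [234.3 156.2 158.2  94.3  88.6]
[(np.float32(185.2), np.float32(78.3)), (np.float32(279.5), np.float32(76.0)), (np.float32(283.4), np.float32(234.1)), (np.float32(189.1), np.float32(236.4))]
side 0.73 285 256 274 227 279 [260.7 253.8  52.9  16.3  76.3]
side 0.53 867 354 392 264 298 [373. 281.  34.  38.  90.]
top 0.47 103 210 220 170 184 [215. 177.  14.  10.  90.]
[(np.float32(210.0), np.float32(170.0)), (np.float32(220.0), np.float32(170.0)), (np.float32(220.0), np.float32(184.0)), (np.float32(210.0), np.float32(184.0))]
```

View pics/b.png

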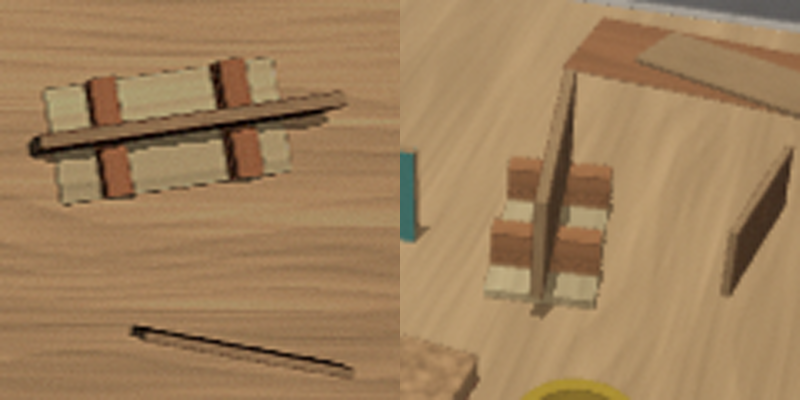

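View pics/c.png

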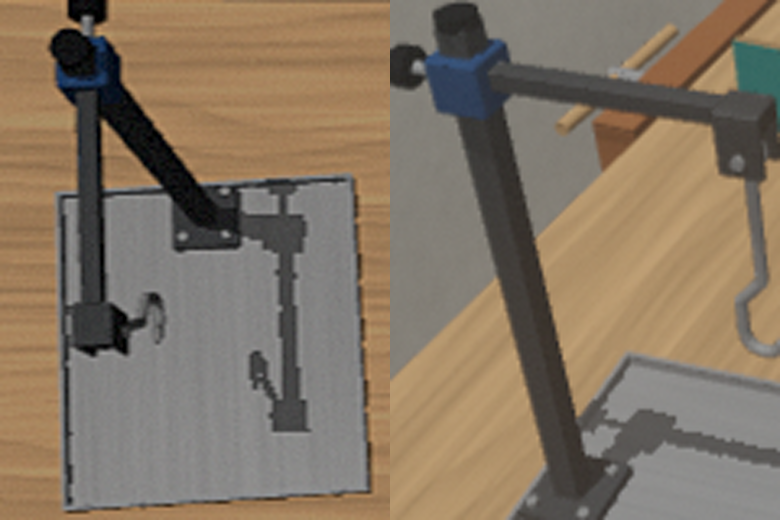

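In the crop, the board in the rest (top view about (416,227), side view about (365,205)) is the dark, larger, non-turquoise one. The fork top is at about (198.5,179) in the top view and the pin head at about (257,220) in the side view.

```bash
cat > fit.py <<'E'
from h import *
from scipy.optimize import least_squares
np.set_printoptions(precision=4,suppress=True)
T=lambda x,y:(170+x/3.25,80+y/3.25)
S=lambda x,y:(150+(x-390)/3.25,170+y/3.25)
# local x,y,z (z rel pin if flag)
kp=[("top",(0,0,.030,1),T(93,323)),("top",(.10,0,.030,1),T(90.3,190)),("top",(.14,0,.030,1),T(89,120)),
("side",(0,.013,0,1),S(737,163)),("side",(.0,.013,-.012,1),S(740,179)),("top",(.17,0,.008,0),T(207,222)),("side",(.17,0,.008,0),S(570,489))]
def loc(p,q):
    c,s=np.cos(p[2]),np.sin(p[2]);return np.array([p[0]+c*q[0]-s*q[1],p[1]+s*q[0]+c*q[1],q[2]+(p[3] if q[3] else 0)])
def f(p):
    return np.r_[np.concatenate([proj(c,loc(p,q))[0]-uv for c,q,uv in kp]),(p[3]-.345)/.005]
r=least_squares(f,[.56,.24,0,.345],loss="soft_l1");print(r.x);print(r.fun[:-1].reshape(-1,2).round(1))
ends=[atz("top",uv,.124) for uv in((369.5,232.5),(463,219.8))]
print(ends)
# board outline in side check
m=(np.array(ends[0])+ends[1])/2;d=np.array(ends[1])-ends[0];L=np.hypot(*d[:2]);print("len",L,"yawdir",np.arctan2(d[1],d[0])+np.pi/2,m)
u=d/L
for t in(-.12,.12):
  for z in(.024,.124):print(t,z,proj("side",m*[1,1,0]+t*u*[1,1,0]+[0,0,z])[0],proj("top",m*[1,1,0]+t*u*[1,1,0]+[0,0,z])[0])
E
python3 fit.py
```

```text
[0.5662 0.2378 0.0631 0.3352]
[[-0.3  0.6]
 [-0.3 -5.8]
 [-0.3 -2.8]
 [ 0.9 -0.1]
 [ 0.6  0.5]
 [ 0.1 -2. ]
 [ 1.5  0.1]]
[array([ 0.4761, -0.1378,  0.124 ]), array([ 0.5106, -0.3812,  0.124 ])]
len 0.2458964519268631 yawdir 0.14066608278761206 [ 0.4933 -0.2595  0.124 ]
-0.12 0.024 [359.653  240.1364] [366.7042 234.586 ]
-0.12 0.124 [360.9968 211.5232] [370.6246 232.3472]
0.12 0.024 [369.0281 197.2492] [450.2732 223.23  ]
0.12 0.124 [370.5521 171.2419] [461.8826 219.9518]
```

```bash
sed -i 's/^    return np.r_\[np.conc.*/    R=np.array([proj(c,loc(p,q))[0]-uv for c,q,uv in kp]);R[1:3,1]=0\n    return np.r_[R.ravel(),(p[3]-.345)\/.008]/' fit.py
cat > plan.py <<'E'
import sys;from h import *
# plan(list of (x,y,z,yaw_of_tool_y), step mm) -> rows from given start
def plan(start,wps,step=.05):
    p=np.array(start[:3]);w=start[3];rows=[]
    for t in wps:
        st=t[4] if len(t)>4 else step
        n=int(max(np.ceil(np.linalg.norm(np.array(t[:3])-p)/st-1e-6),np.ceil(abs(t[3]-w)/.1-1e-6),1))
        p0=p.copy();w0=w
        for i in range(1,n+1):
            g=p0+(np.array(t[:3])-p0)*i/n;d=g-p
            x=np.array([-np.sin(w),np.cos(w),0]);y=np.array([np.cos(w),np.sin(w),0])
            tr=np.round([d@x*10,d@y*10,-d[2]*10],3);tw=round(-(w0+(t[3]-w0)*i/n-w)*10,2)
            p=p+x*tr[0]/10+y*tr[1]/10+[0,0,-tr[2]/10];w-=tw/10
            rows.append((tr.tolist(),tw))
    for i,r in enumerate(rows):print(i,r)
    print("end",p.round(4),round(w,4))
def cur():
    s=state();q=s["tool_rot"];from scipy.spatial.transform import Rotation as R
    M=R.from_quat([q[1],q[2],q[3],q[0]]).as_matrix();return [*s["tool_pos"],np.arctan2(M[1,1],M[0,1])]
E
python3 fit.py|head -8; python3 - <<'E'
from plan import *
print(cur())
plan(cur(),[(.44,-.3,.28,.06-.0),(.42,.228,.28,.063)])
E
```

```text
[0.5677 0.2373 0.0671 0.335 ]
[[-0.  -0.1]
 [-0.3  0. ]
 [-0.3  0. ]
 [ 0.2 -0.3]
 [-0.   0.3]
 [ 0.  -2.5]
 [ 0.9 -0. ]]
[np.float64(0.2194526364761337), np.float64(-0.585188646495411), np.float64(0.2533233943333316), np.float64(-1.2120041551012875)]
0 ([0.236, -0.146, -0.021], np.float64(-0.98))
1 ([0.249, -0.122, -0.02], np.float64(-0.98))
2 ([0.26, -0.097, -0.021], np.float64(-0.98))
3 ([0.268, -0.071, -0.02], np.float64(-0.97))
4 ([0.273, -0.045, -0.021], np.float64(-0.98))
5 ([0.277, -0.018, -0.02], np.float64(-0.98))
6 ([0.277, 0.009, -0.021], np.float64(-0.98))
7 ([0.275, 0.036, -0.02], np.float64(-0.98))
8 ([0.27, 0.063, -0.021], np.float64(-0.98))
9 ([0.263, 0.09, -0.02], np.float64(-0.97))
10 ([0.253, 0.114, -0.021], np.float64(-0.98))
11 ([0.24, 0.138, -0.02], np.float64(-0.98))
12 ([0.226, 0.161, -0.021], np.float64(-0.98))
13 ([0.48, 0.011, 0.0], np.float64(-0.0))
14 ([0.48, 0.01, 0.0], np.float64(-0.01))
15 ([0.481, 0.011, 0.0], np.float64(0.0))
16 ([0.48, 0.012, 0.0], np.float64(-0.0))
17 ([0.48, 0.011, 0.0], np.float64(-0.0))
18 ([0.48, 0.011, 0.0], np.float64(-0.01))
19 ([0.48, 0.011, 0.0], np.float64(0.0))
20 ([0.48, 0.012, 0.0], np.float64(-0.0))
21 ([0.481, 0.012, 0.0], np.float64(-0.0))
22 ([0.48, 0.011, 0.0], np.float64(-0.01))
23 ([0.48, 0.012, 0.0], np.float64(-0.0))
end [0.42  0.228 0.28 ] 0.063
```

Call:
apply_moves:
  targets:
    - {"translation": [0.24, -0.15, -0.02], "twist": -1, "hand": 1}
    - {"translation": [0.25, -0.12, -0.02], "twist": -1, "hand": 1}
    - {"translation": [0.26, -0.1, -0.02], "twist": -1, "hand": 1}
    - {"translation": [0.27, -0.07, -0.02], "twist": -1, "hand": 1}
    - {"translation": [0.27, -0.045, -0.02], "twist": -1, "hand": 1}
    - {"translation": [0.28, -0.02, -0.02], "twist": -1, "hand": 1}
    - {"translation": [0.28, 0.01, -0.02], "twist": -1, "hand": 1}
    - {"translation": [0.275, 0.04, -0.02], "twist": -1, "hand": 1}

```text
time: 2.2
tool_pos: [0.3553, -0.4069, 0.2695]
tool_rot: [0.0, 0.836, 0.549, 0.0]
contact_force: [1.4, -0.5, -0.0]
gripper_width: 0.999
grasp_force: 0.0
```

Call:
apply_moves:
  targets:
    - {"translation": [0.27, 0.06, -0.02], "twist": -1, "hand": 1}
    - {"translation": [0.26, 0.09, -0.02], "twist": -1, "hand": 1}
    - {"translation": [0.25, 0.11, -0.02], "twist": -1, "hand": 1}
    - {"translation": [0.24, 0.14, -0.02], "twist": -1, "hand": 1}
    - {"translation": [0.23, 0.16, -0.02], "twist": -0.8, "hand": 1}
    - {"translation": [0.48, 0.01, 0], "twist": 0, "hand": 1}
    - {"translation": [0.48, 0.01, 0], "twist": 0, "hand": 1}
    - {"translation": [0.48, 0.01, 0], "twist": 0, "hand": 1}

```text
time: 3.0
tool_pos: [0.4294, -0.1509, 0.2794]
tool_rot: [0.0, 0.683, 0.73, 0.0]
contact_force: [0.6, 0.6, 0.4]
gripper_width: 0.999
grasp_force: 0.0
```

Call:
apply_moves:
  targets:
    - {"translation": [0.48, 0.01, 0], "twist": 0, "hand": 1}
    - {"translation": [0.48, 0.01, 0], "twist": 0, "hand": 1}
    - {"translation": [0.48, 0.01, 0], "twist": 0, "hand": 1}
    - {"translation": [0.48, 0.01, 0], "twist": 0, "hand": 1}
    - {"translation": [0.48, 0.01, 0], "twist": 0, "hand": 1}
    - {"translation": [0.48, 0.01, 0], "twist": 0, "hand": 1}
    - {"translation": [0.48, 0.01, 0], "twist": 0, "hand": 1}
    - {"translation": [0.4, 0.01, 0.2], "twist": 0, "hand": 1}

```text
time: 3.8
tool_pos: [0.413, 0.2262, 0.2627]
tool_rot: [0.002, 0.682, 0.731, 0.003]
contact_force: [0.1, 0.3, 0.7]
gripper_width: 1.001
grasp_force: 0.0
```

```bash
cat > swing.py <<'E'
from plan import *
import sys
n=int(sys.argv[1])
print(cur(),state()["time"],state()["contact_force"])
for i in range(n):
    t=state()["time"];a=grab_frame("side");np.save(f"pics/s{i}.npy",a)
    L=regions_of("side","hook")
    for r in L[:1]:
        ys,xs=np.nonzero(r["pixels"]);k=ys>=ys.max()-3
        print(round(t,2),round(r["score"],2),len(xs),"bottom",xs[k].mean().round(1),ys.max(),"x",xs.min(),xs.max(),"cen",xs.mean().round(1),ys.mean().round(1))
E
python3 swing.py 6; python3 - <<'E'
from h import *
a=[np.load(f"pics/s{i}.npy")[150:310,180:340] for i in (0,2,4)]
save(np.hstack(a),'d.png',1.66)
E
```

```text
[np.float64(0.41303041799832046), np.float64(0.22622616115978822), np.float64(0.2626542587446059), np.float64(0.06943655082842085)] 3.8 [0.13899686 0.34044485 0.70055906]
3.8 0.64 233 bottom 282.7 281 x 263 290 cen 274.6 258.8
3.9 0.67 291 bottom 268.5 280 x 258 276 cen 264.3 259.5
4.0 0.56 17482 bottom 277.1 399 x 148 329 cen 239.8 314.2
4.1 0.69 248 bottom 251.5 274 x 242 259 cen 251.4 253.8
4.2 0.77 261 bottom 261.7 278 x 252 269 cen 259.3 254.5
4.3 0.71 256 bottom 277.4 281 x 261 285 cen 270.3 258.0
```

View pics/d.png

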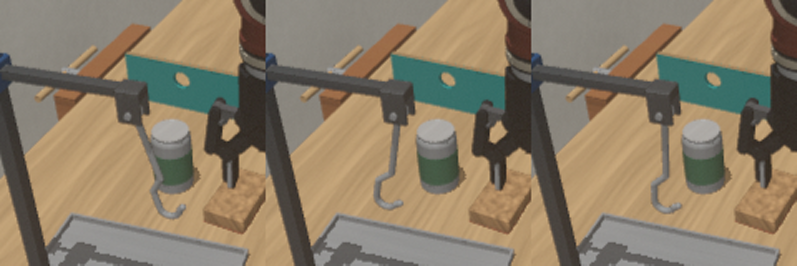

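The three crops show the hook swinging, its bottom between about (251,274) and (283,281), roughly ±0.22 rad. The open fingers stand to the right at about (320,258), clear of it. Next I lower the gripper and approach the nose.

Call:
apply_moves:
  targets:
    - {"translation": [0, 0, 0.33], "twist": 0, "hand": 1}
    - {"translation": [0, 0, 0.34], "twist": 0, "hand": 1}
    - {"translation": [0, 0.1, 0], "twist": 0, "hand": 1}
    - {"translation": [0, 0.05, 0], "twist": 0, "hand": 1}
    - {"translation": [0, 0.05, 0], "twist": 0, "hand": 1}
    - {"translation": [0, 0.02, 0], "twist": 0, "hand": 1}
    - {"translation": [0, 0.01, 0], "twist": 0, "hand": 1}
    - {"translation": [0, 0.01, 0], "twist": 0, "hand": 1}

```text
time: 5.2
tool_pos: [0.4365, 0.225, 0.1932]
tool_rot: [0.0, 0.683, 0.731, 0.001]
contact_force: [-0.6, -0.5, 0.5]
gripper_width: 0.997
grasp_force: 0.0
```

Call:
apply_moves:
  targets:
    - {"translation": [0, 0.006, 0], "twist": 0, "hand": 1}
    - {"translation": [0, 0.006, 0], "twist": 0, "hand": 1}
    - {"translation": [0, 0.006, 0], "twist": 0, "hand": 1}
    - {"translation": [0, 0.006, 0], "twist": 0, "hand": 1}
    - {"translation": [0, 0.006, 0], "twist": 0, "hand": 1}
    - {"translation": [0, 0.006, 0], "twist": 0, "hand": 1}
    - {"translation": [0, 0.006, 0], "twist": 0, "hand": 1}
    - {"translation": [0, 0.006, 0], "twist": 0, "hand": 1}

```text
time: 6.0
tool_pos: [0.4409, 0.2252, 0.1923]
tool_rot: [-0.0, 0.683, 0.731, -0.0]
contact_force: [-0.1, 0.3, -0.5]
gripper_width: 1.003
grasp_force: 0.0
```

```bash
python3 swing.py 4; python3 - <<'E'
from h import *
a=[np.load(f"pics/s{i}.npy")[170:310,200:340] for i in (0,1,2,3)]
save(np.vstack([np.hstack(a[:2]),np.hstack(a[2:])]),'e.png',2)
E
```

```text
[np.float64(0.4408636904274502), np.float64(0.22517928841223997), np.float64(0.19227106644619896), np.float64(0.06798709584663855)] 6.0 [-0.14565157  0.26009319 -0.47829987]
6.0 0.52 309 bottom 270.1 280 x 259 278 cen 265.1 256.7
6.1 0.67 261 bottom 255.5 276 x 246 263 cen 254.6 254.8
6.3 0.87 291 bottom 261.1 278 x 251 269 cen 258.8 255.8
```

View pics/e.png

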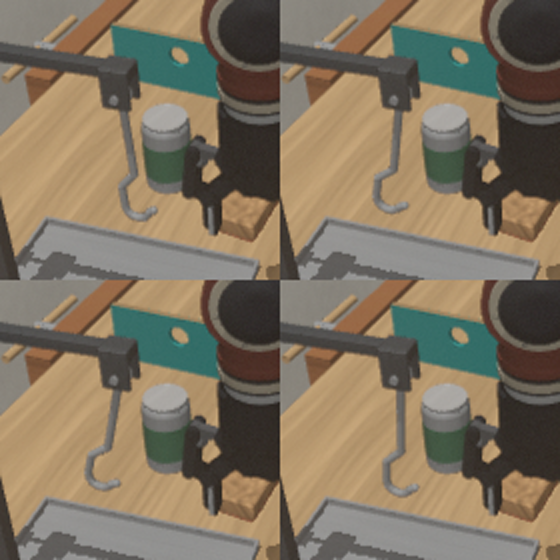

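The hook's nose is about 28 mm from the fingertip at the end of its swing (nose near (277,275), fingertip near (306,287)). I go 20 mm nearer and then slow down.

Call:
apply_moves:
  targets:
    - {"translation": [0, 0.05, 0], "twist": 0, "hand": 1}
    - {"translation": [0, 0.05, 0], "twist": 0, "hand": 1}
    - {"translation": [0, 0.05, 0], "twist": 0, "hand": 1}
    - {"translation": [0, 0.03, 0], "twist": 0, "hand": 1}
    - {"translation": [0, 0.02, 0], "twist": 0, "hand": 1}
    - {"translation": [0, 0.01, 0], "twist": 0, "hand": 1}
    - {"translation": [0, 0.006, 0], "twist": 0, "hand": 1}
    - {"translation": [0, 0.006, 0], "twist": 0, "hand": 1}

```text
time: 7.2
tool_pos: [0.4628, 0.2267, 0.1922]
tool_rot: [-0.0, 0.683, 0.731, -0.0]
contact_force: [0.5, 0.1, 0.3]
gripper_width: 1.002
grasp_force: 0.0
```

Call:
apply_moves:
  targets:
    - {"translation": [0, 0.006, 0], "twist": 0, "hand": 1}
    - {"translation": [0, 0.006, 0], "twist": 0, "hand": 1}
    - {"translation": [0, 0.006, 0], "twist": 0, "hand": 1}
    - {"translation": [0, 0.006, 0], "twist": 0, "hand": 1}
    - {"translation": [0, 0.006, 0], "twist": 0, "hand": 1}
    - {"translation": [0, 0.006, 0], "twist": 0, "hand": 1}
    - {"translation": [0, 0.006, 0], "twist": 0, "hand": 1}
    - {"translation": [0, 0.006, 0], "twist": 0, "hand": 1}

```text
time: 8.0
tool_pos: [0.4678, 0.227, 0.1923]
tool_rot: [0.0, 0.683, 0.731, 0.0]
contact_force: [0.4, -0.2, -0.1]
gripper_width: 0.997
grasp_force: 0.0
```

Call:
apply_moves:
  targets:
    - {"translation": [0, 0.006, 0], "twist": 0, "hand": 1}
    - {"translation": [0, 0.006, 0], "twist": 0, "hand": 1}
    - {"translation": [0, 0.006, 0], "twist": 0, "hand": 1}
    - {"translation": [0, 0.006, 0], "twist": 0, "hand": 1}
    - {"translation": [0, 0.006, 0], "twist": 0, "hand": 1}
    - {"translation": [0, 0.006, 0], "twist": 0, "hand": 1}
    - {"translation": [0, 0.006, 0], "twist": 0, "hand": 1}
    - {"translation": [0, 0.006, 0], "twist": 0, "hand": 1}

```text
time: 8.8
tool_pos: [0.4726, 0.2274, 0.1923]
tool_rot: [0.0, 0.683, 0.731, 0.0]
contact_force: [-0.8, 0.6, 1.6]
gripper_width: 1.001
grasp_force: 0.0
```

Call:
apply_moves:
  targets:
    - {"translation": [0, 0.006, 0], "twist": 0, "hand": 1}
    - {"translation": [0, 0.006, 0], "twist": 0, "hand": 1}
    - {"translation": [0, 0.006, 0], "twist": 0, "hand": 1}
    - {"translation": [0, 0.006, 0], "twist": 0, "hand": 1}
    - {"translation": [0, 0.006, 0], "twist": 0, "hand": 1}
    - {"translation": [0, 0.006, 0], "twist": 0, "hand": 1}
    - {"translation": [0, 0.006, 0], "twist": 0, "hand": 1}
    - {"translation": [0, 0.006, 0], "twist": 0, "hand": 1}

```text
time: 9.6
tool_pos: [0.4774, 0.2277, 0.1923]
tool_rot: [-0.0, 0.683, 0.731, -0.0]
contact_force: [-1.6, -0.1, -0.3]
gripper_width: 0.997
grasp_force: 0.3
```

```bash
python3 swing.py 5
```

```text
[np.float64(0.4773797321681531), np.float64(0.22768339413274652), np.float64(0.19232631249479978), np.float64(0.06800431138789731)] 9.6 [-1.63238354 -0.0881033  -0.25666434]
9.6 0.74 294 bottom 274.6 281 x 262 282 cen 268.8 259.6
9.7 0.85 266 bottom 270.9 280 x 260 279 cen 265.6 257.2
9.8 0.52 315 bottom 265.8 279 x 255 274 cen 262.0 256.2
9.9 0.85 344 bottom 263.5 278 x 252 271 cen 260.0 255.4
10.0 0.55 151 bottom 263.1 278 x 256 269 cen 260.9 254.2
```

The contact is damping the swing. I continue at the same pace.

Call:
apply_moves:
  targets:
    - {"translation": [0, 0.007, 0], "twist": 0, "hand": 1}
    - {"translation": [0, 0.007, 0], "twist": 0, "hand": 1}
    - {"translation": [0, 0.007, 0], "twist": 0, "hand": 1}
    - {"translation": [0, 0.007, 0], "twist": 0, "hand": 1}
    - {"translation": [0, 0.007, 0], "twist": 0, "hand": 1}
    - {"translation": [0, 0.007, 0], "twist": 0, "hand": 1}
    - {"translation": [0, 0.007, 0], "twist": 0, "hand": 1}
    - {"translation": [0, 0.007, 0], "twist": 0, "hand": 1}

```text
time: 10.9
tool_pos: [0.483, 0.2281, 0.1923]
tool_rot: [0.0, 0.683, 0.731, 0.0]
contact_force: [0.3, -0.8, 0.4]
gripper_width: 1.002
grasp_force: 0.0
```

Call:
apply_moves:
  targets:
    - {"translation": [0, 0.007, 0], "twist": 0, "hand": 1}
    - {"translation": [0, 0.007, 0], "twist": 0, "hand": 1}
    - {"translation": [0, 0.007, 0], "twist": 0, "hand": 1}
    - {"translation": [0, 0.007, 0], "twist": 0, "hand": 1}
    - {"translation": [0, 0.007, 0], "twist": 0, "hand": 1}
    - {"translation": [0, 0.007, 0], "twist": 0, "hand": 1}
    - {"translation": [0, 0.007, 0], "twist": 0, "hand": 1}
    - {"translation": [0, 0.007, 0], "twist": 0, "hand": 1}

```text
time: 11.7
tool_pos: [0.4886, 0.2285, 0.1923]
tool_rot: [-0.0, 0.683, 0.731, 0.0]
contact_force: [0.4, 0.5, 0.5]
gripper_width: 0.998
grasp_force: 0.0
```

```bash
python3 swing.py 4
```

```text
[np.float64(0.48858025180944886), np.float64(0.22846361767397733), np.float64(0.19230833577717876), np.float64(0.06803465654045014)] 11.7 [0.44159967 0.49450324 0.51459251]
11.7 0.62 218 bottom 267.6 279 x 259 275 cen 263.5 255.9
11.8 0.68 221 bottom 268.5 279 x 259 276 cen 264.0 254.4
11.9 0.59 298 bottom 268.7 280 x 258 277 cen 264.5 258.1
12.0 0.79 306 bottom 268.2 280 x 258 276 cen 263.9 257.2
```

Call:
apply_moves:
  targets:
    - {"translation": [0, 0.006, 0], "twist": 0, "hand": 1}
    - {"translation": [0, 0.006, 0], "twist": 0, "hand": 1}
    - {"translation": [0, 0.006, 0], "twist": 0, "hand": 1}
    - {"translation": [0, 0.006, 0], "twist": 0, "hand": 1}
    - {"translation": [0, 0.006, 0], "twist": 0, "hand": 1}
    - {"translation": [0, 0.006, 0], "twist": 0, "hand": 1}
    - {"translation": [0, 0.004, 0], "twist": 0, "hand": 1}
    - {"translation": [0, 0.002, 0], "twist": 0, "hand": 1}

```text
time: 12.9
tool_pos: [0.4927, 0.2287, 0.1923]
tool_rot: [-0.0, 0.683, 0.731, -0.0]
contact_force: [-0.3, -0.5, 0.1]
gripper_width: 1.0
grasp_force: 0.0
```

```bash
python3 swing.py 4
```

```text
[np.float64(0.49274594843253783), np.float64(0.22872478517077358), np.float64(0.1923057380979171), np.float64(0.068002927251047)] 12.9 [-0.2627789  -0.45685961  0.05922628]
12.9 0.42 395 bottom 318.0 289 x 303 331 cen 314.3 277.9
13.0 0.59 299 bottom 266.6 279 x 257 274 cen 262.9 256.0
13.1 0.83 309 bottom 266.1 279 x 256 274 cen 262.6 256.2
```

Call:
apply_moves:
  targets:
    - {"translation": [0, -0.003, 0], "twist": 0, "hand": 1}
    - {"translation": [0, -0.005, 0], "twist": 0, "hand": 1}
    - {"translation": [0, -0.005, 0], "twist": 0, "hand": 1}
    - {"translation": [0, -0.005, 0], "twist": 0, "hand": 1}
    - {"translation": [0, -0.005, 0], "twist": 0, "hand": 1}
    - {"translation": [0, -0.005, 0], "twist": 0, "hand": 1}
    - {"translation": [0, -0.005, 0], "twist": 0, "hand": 1}
    - {"translation": [0, -0.005, 0], "twist": 0, "hand": 1}

```text
time: 14.1
tool_pos: [0.4889, 0.2285, 0.1923]
tool_rot: [-0.0, 0.683, 0.731, -0.0]
contact_force: [-0.2, -0.2, 0.1]
gripper_width: 0.999
grasp_force: 0.0
```

Call:
apply_moves:
  targets:
    - {"translation": [0, -0.005, 0], "twist": 0, "hand": 1}
    - {"translation": [0, -0.006, 0], "twist": 0, "hand": 1}
    - {"translation": [0, -0.008, 0], "twist": 0, "hand": 1}
    - {"translation": [0, -0.01, 0], "twist": 0, "hand": 1}
    - {"translation": [0, -0.01, 0], "twist": 0, "hand": 1}
    - {"translation": [0, -0.02, 0], "twist": 0, "hand": 1}
    - {"translation": [0, -0.05, 0], "twist": 0, "hand": 1}
    - {"translation": [0, -0.1, 0], "twist": 0, "hand": 1}

```text
time: 14.9
tool_pos: [0.4678, 0.227, 0.1923]
tool_rot: [-0.0, 0.683, 0.731, -0.0]
contact_force: [0.1, -0.3, 0.2]
gripper_width: 1.001
grasp_force: 0.0
```

```bash
python3 swing.py 4; python3 - <<'E'
from h import *
from plan import *
a=np.load("pics/s3.npy");b=grab_frame("top")
c1=cv2.resize(a[200:290,220:310],(400,400),interpolation=cv2.INTER_CUBIC)
c2=cv2.resize(b[120:210,170:260],(400,400),interpolation=cv2.INTER_CUBIC)
save(np.hstack([c1,c2]),'f.png')
plan(cur(),[(.47,.19,.24,.07),(.50,-.345,.24,.14),(.506,-.351,.16,.14)])
E
```

```text
[np.float64(0.46778455451032364), np.float64(0.22700280792074937), np.float64(0.19231936308731856), np.float64(0.06778189977584612)] 14.9 [ 0.12475374 -0.32835817  0.15742536]
15.0 0.8 295 bottom 269.0 280 x 259 277 cen 264.8 257.9
15.1 0.86 278 bottom 268.7 280 x 259 277 cen 264.7 257.8
15.2 0.73 269 bottom 269.0 280 x 259 276 cen 264.2 255.5
0 ([-0.185, -0.004, -0.238], np.float64(-0.01))
1 ([-0.186, -0.004, -0.238], np.float64(-0.01))
2 ([-0.487, -0.007, -0.0], np.float64(-0.06))
3 ([-0.487, -0.009, -0.0], np.float64(-0.07))
4 ([-0.487, -0.013, -0.0], np.float64(-0.06))
5 ([-0.487, -0.016, -0.0], np.float64(-0.06))
6 ([-0.487, -0.019, -0.0], np.float64(-0.07))
7 ([-0.486, -0.023, -0.0], np.float64(-0.06))
8 ([-0.487, -0.025, -0.0], np.float64(-0.07))
9 ([-0.486, -0.028, -0.0], np.float64(-0.06))
10 ([-0.486, -0.032, -0.0], np.float64(-0.06))
11 ([-0.486, -0.035, -0.0], np.float64(-0.07))
12 ([-0.486, -0.037, -0.0], np.float64(-0.06))
13 ([-0.034, 0.025, 0.4], np.float64(-0.0))
14 ([-0.033, 0.026, 0.4], np.float64(-0.0))
end [ 0.506 -0.351  0.16 ] 0.1399
```

View pics/f.png

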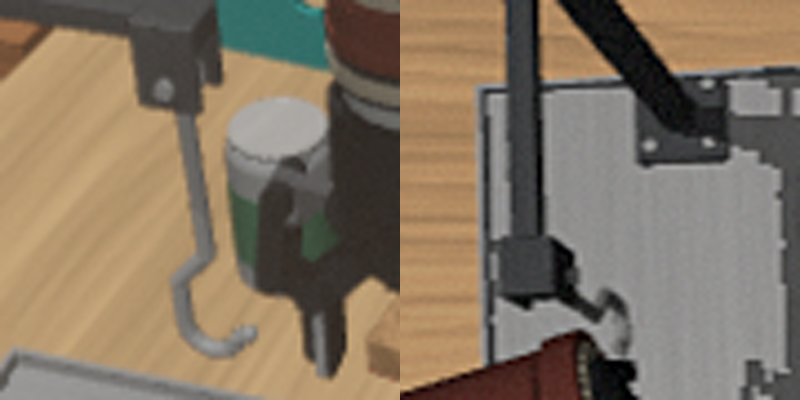

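The hook hangs still (side view: bottom (269,280), nose (276,275), pin head (257,220)); step 1 is met. I refine the stand pose with hook keypoints while the arm goes to the board.

```bash
cat > fit2.py <<'E'
from h import *
from scipy.optimize import least_squares
np.set_printoptions(precision=4,suppress=True)
T=lambda x,y:(170+x/3.25,80+y/3.25)
S=lambda x,y:(150+(x-390)/3.25,170+y/3.25)
F=lambda x,y:(220+x/4.444,200+y/4.444)
G=lambda x,y:(170+(x-400)/4.444,120+y/4.444)
kp=[("top",(0,0,.030,1,0),G(531,267)),("top",(0,0,.030,1,0),T(93,323)),("top",(.10,0,.030,1,0),T(90.3,190)),("top",(.14,0,.030,1,0),T(89,120)),
("side",(0,.013,0,1,0),F(163,88)),("side",(.17,0,.008,0,0),S(570,489)),("top",(.17,0,.01,0,0),G(683,122)),
("side",(0,0,-.151,1,1),F(215,350)),("side",(-.0175,0,-.1375,1,1),F(249,333)),("side",(0,0,-.095,1,1),F(206,248)),("side",(.013,0,-.113,1,1),F(181,280))]
def loc(p,q):
    x,y,z=q[:3]
    if q[4]: t=p[4];x,z=x*np.cos(t)+z*np.sin(t),z*np.cos(t)-x*np.sin(t)
    c,s=np.cos(p[2]),np.sin(p[2]);return np.array([p[0]+c*x-s*y,p[1]+s*x+c*y,z+(p[3] if q[3] else 0)])
def f(p):
    R=np.array([proj(c,loc(p,q))[0]-uv for c,q,uv in kp]);R[2:4,1]=0
    return np.r_[R.ravel(),(p[3]-.345)/.01,p[4]/.02]
r=least_squares(f,[.56,.24,0,.345,0],loss="soft_l1");print(r.x);print(r.fun[:-2].reshape(-1,2).round(1))
print(np.sqrt(np.diag(np.linalg.inv(r.jac.T@r.jac))))
E
python3 fit2.py
```

```text
[0.5671 0.2368 0.0706 0.3346 0.011 ]
[[-0.5 -0.5]
 [ 0.3  0.2]
 [-0.1  0. ]
 [-0.2  0. ]
 [ 0.9  0.1]
 [ 1.2  0. ]
 [-0.1 -1.6]
 [ 0.2 -0.5]
 [ 0.1 -0.2]
 [-0.6  0.9]
 [-0.2 -0.3]]
[0.0013 0.0012 0.0128 0.0015 0.0118]
```

Call:
apply_moves:
  targets:
    - {"translation": [-0.1, -0.1, -0.24], "twist": 0, "hand": 1}
    - {"translation": [-0.2, 0, -0.24], "twist": 0, "hand": 1}
    - {"translation": [-0.49, 0, 0], "twist": -0.1, "hand": 1}
    - {"translation": [-0.49, -0.01, 0], "twist": -0.1, "hand": 1}
    - {"translation": [-0.49, -0.01, 0], "twist": -0.1, "hand": 1}
    - {"translation": [-0.49, -0.01, 0], "twist": -0.1, "hand": 1}
    - {"translation": [-0.49, -0.02, 0], "twist": -0.1, "hand": 1}
    - {"translation": [-0.49, -0.02, 0], "twist": -0.1, "hand": 1}

```text
time: 16.15
tool_pos: [0.4804, -0.0991, 0.2406]
tool_rot: [0.0, 0.66, 0.751, 0.0]
contact_force: [1.3, -0.6, -0.3]
gripper_width: 0.998
grasp_force: 0.0
```

Call:
apply_moves:
  targets:
    - {"translation": [-0.49, -0.02, 0], "twist": -0.1, "hand": 1}
    - {"translation": [-0.49, -0.02, 0], "twist": 0, "hand": 1}
    - {"translation": [-0.49, -0.02, 0], "twist": 0, "hand": 1}
    - {"translation": [-0.49, -0.02, 0], "twist": 0, "hand": 1}
    - {"translation": [-0.4, -0.02, 0], "twist": 0, "hand": 1}

```text
time: 16.65
tool_pos: [0.5023, -0.335, 0.2402]
tool_rot: [0.0, 0.657, 0.754, -0.0]
contact_force: [-0.5, 0.7, 0.5]
gripper_width: 1.0
grasp_force: 0.0
```

```bash
python3 - <<'E'
from plan import *
print(cur())
plan(cur(),[(.506,-.351,.16,.14),(.506,-.351,.105,.14,.03)])
E
```

```text
[np.float64(0.5023491142913472), np.float64(-0.335026594672588), np.float64(0.24017240949404506), np.float64(0.13651062496326602)]
0 ([-0.082, 0.007, 0.401], np.float64(-0.02))
1 ([-0.081, 0.007, 0.401], np.float64(-0.01))
2 ([-0.0, 0.0, 0.275], np.float64(-0.0))
3 ([-0.0, 0.0, 0.275], np.float64(-0.0))
end [ 0.506 -0.351  0.105] 0.1395
```

Call:
apply_moves:
  targets:
    - {"translation": [-0.08, 0.01, 0.4], "twist": 0, "hand": 1}
    - {"translation": [-0.08, 0.01, 0.4], "twist": 0, "hand": 1}
    - {"translation": [0, 0, 0.28], "twist": 0, "hand": 0.7}
    - {"translation": [0, 0, 0.27], "twist": 0, "hand": 0.5}
    - {"translation": [0, 0, 0], "twist": 0, "hand": 0.35}
    - {"translation": [0, 0, 0], "twist": 0, "hand": 0.25}
    - {"translation": [0, 0, 0], "twist": 0, "hand": 0.25}

```text
time: 17.35
tool_pos: [0.5079, -0.3486, 0.1076]
tool_rot: [0.002, 0.657, 0.754, -0.0]
contact_force: [0.2, 0.2, 1.2]
gripper_width: 0.253
grasp_force: 0.0
```

```bash
python3 - <<'E'
from plan import *
print(cur(),state()["contact_force"])
a=grab_frame("side");b=grab_frame("top")
c1=cv2.resize(a[150:270,310:430],(400,400),interpolation=cv2.INTER_CUBIC)
c2=cv2.resize(b[170:290,370:490],(400,400),interpolation=cv2.INTER_CUBIC)
save(np.hstack([c1,c2]),'g.png')
E
```

```text
[np.float64(0.5078579055519928), np.float64(-0.3486409655505743), np.float64(0.10764120335425464), np.float64(0.13807812111884704)] [0.20861016 0.22006288 1.17413787]
```

View pics/g.png

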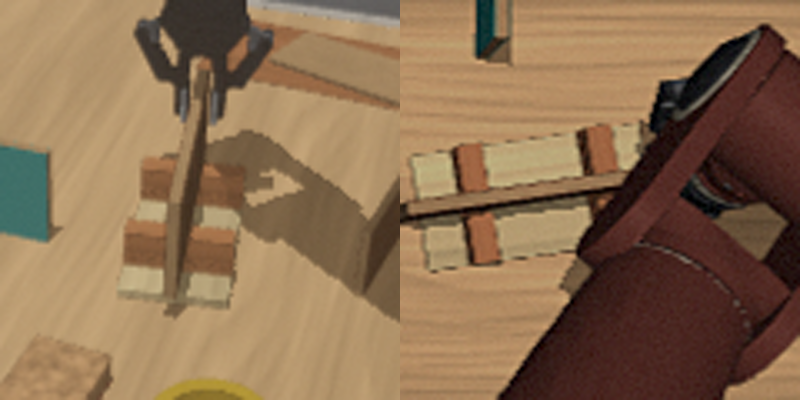

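The fingers straddle the board end (pads at about (184,105) and (217,105) in the left crop). I close, let the grip build, then lift.

Call:
apply_moves:
  targets:
    - {"translation": [0, 0, 0], "twist": 0, "hand": 0.18}
    - {"translation": [0, 0, 0], "twist": 0, "hand": 0.12}
    - {"translation": [0, 0, 0], "twist": 0, "hand": 0}
    - {"translation": [0, 0, 0], "twist": 0, "hand": 0}
    - {"translation": [0, 0, 0], "twist": 0, "hand": 0}
    - {"translation": [0, 0, 0], "twist": 0, "hand": 0}

```text
time: 18.05
tool_pos: [0.5075, -0.3483, 0.107]
tool_rot: [0.001, 0.657, 0.754, 0.0]
contact_force: [0.3, 0.7, 6.0]
gripper_width: 0.133
grasp_force: 58.6
```

Call:
apply_moves:
  targets:
    - {"translation": [0, 0, -0.1], "twist": 0, "hand": 0}
    - {"translation": [0, 0, -0.2], "twist": 0, "hand": 0}
    - {"translation": [0, 0, -0.2], "twist": 0, "hand": 0}
    - {"translation": [0, 0, -0.2], "twist": 0, "hand": 0}
    - {"translation": [0, 0, -0.3], "twist": 0, "hand": 0}
    - {"translation": [0, 0, -0.1], "twist": 0, "hand": 0}
    - {"translation": [0, 0, 0], "twist": 0, "hand": 0}

```text
time: 18.75
tool_pos: [0.5074, -0.3483, 0.2173]
tool_rot: [0.002, 0.657, 0.754, -0.0]
contact_force: [-0.4, 0.5, -2.0]
gripper_width: 0.133
grasp_force: 59.1
```

```bash
python3 - <<'E'
from plan import *
s=state();print(cur(),s["contact_force"],s["ft_torque"],s["gripper_width"],s["grasp_force"])
a=grab_frame("side")
for r in regions_of("side","board"):
    ys,xs=np.nonzero(r["pixels"]);k=xs.mean()>340 and xs.mean()<400
    print(r["score"],len(xs),xs.min(),xs.max(),ys.min(),ys.max())
b=grab_frame("top")
for r in regions_of("top","board"):
    ys,xs=np.nonzero(r["pixels"]);print("top",r["score"],len(xs),xs.min(),xs.max(),ys.min(),ys.max(),"left end",ys[xs<=xs.min()+3].min(),ys[xs<=xs.min()+3].max())
c1=cv2.resize(a[110:270,310:430],(390,520),interpolation=cv2.INTER_CUBIC)
c2=cv2.resize(b[170:330,330:450],(390,520),interpolation=cv2.INTER_CUBIC)
save(np.hstack([c1,c2]),'i.png')
E
```

```text
[np.float64(0.5073723398715383), np.float64(-0.34834951815894866), np.float64(0.2172853549349272), np.float64(0.13798794260866085)] [-0.36825138  0.53369789 -1.99352125] [-0.15799624 -0.0055254  -0.05461501] 0.13271680970159683 59.128982573747635
0.94 368 417 438 194 236
0.81 1654 255 324 182 221
0.76 377 360 373 146 206
top 0.9 526 373 449 218 234 left end 228 234
top 0.59 812 393 404 96 186 left end 102 186
```

View pics/i.png

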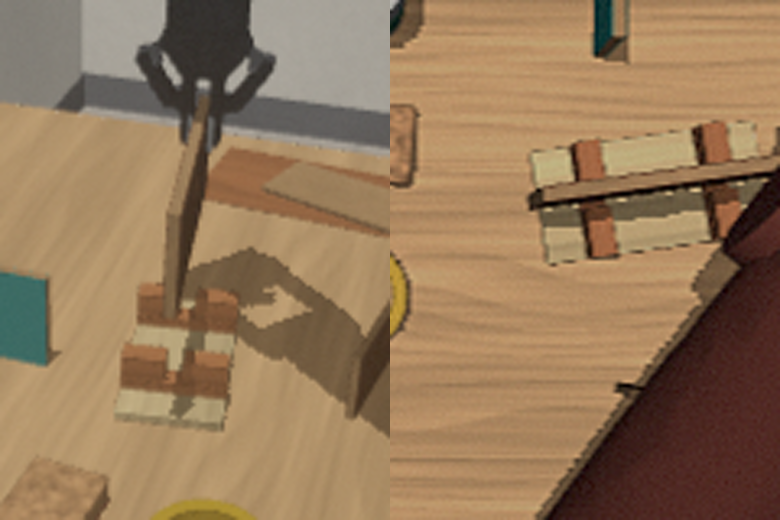

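The board is lifted clear of the rest. Its near end runs from about (364,174) to (363,206) in the side view. I triangulate the held pose from that.

```bash
python3 - <<'E'
from plan import *
np.set_printoptions(precision=4,suppress=True)
from scipy.optimize import least_squares
w=.138;y=np.array([-np.sin(w),np.cos(w),0]);x=np.array([np.cos(w),np.sin(w),0]);t=np.array([.5074,-.3483,.2173])
# unknown: s=dist grip->board centre along board y, zt=top edge height at grip, roll, x offset, yaw error
def pt(p,l,h): # l along from centre, h below top ; roll about x at grip
    a=p[2];u=l+p[0];d=y*(u*np.cos(a)-h*np.sin(a))+np.array([0,0,-h*np.cos(a)-u*np.sin(a)])
    return t+d+x*(p[3]+u*p[4])+[0,0,p[1]]
ms=[("side",.12,0,(364.5,174.)),("side",.12,.1,(363.2,206.3)),("top",.12,0,(373.3,231.8))]
f=lambda p:np.r_[np.concatenate([proj(c,pt(p,l,h))[0]-uv for c,l,h,uv in ms]),(p[0]-.090)/.003,(p[1]-.0170)/.002,p[2]/.03,p[3]/.002,p[4]/.02]
r=least_squares(f,[.09,.017,0,0,0]);print(r.x,r.fun.round(1))
print(np.sqrt(np.diag(np.linalg.inv(r.jac.T@r.jac))))
# same on initial top-view: centre estimate along board y
c=np.array([.4933,-.2595,0]);print((c-[.5075,-.3483,0])@y,(c-[.5075,-.3483,0])@x)
E
```

```text
[ 0.0942  0.0182 -0.0381 -0.0012 -0.026 ] [-0.1  0.3 -0.6  1.   1.6 -0.5  1.4  0.6 -1.3 -0.6 -1.3]
[0.0019 0.0019 0.0145 0.0018 0.01  ]
0.08990917359139944 -0.0018494604920348593
```

```bash
python3 - <<'E'
from plan import *
plan(cur(),[(.4836,.1394,.212,.07,.035)])
E
```

```text
0 ([0.346, 0.032, 0.001], np.float64(0.05))
1 ([0.347, 0.03, 0.0], np.float64(0.05))
2 ([0.346, 0.029, 0.001], np.float64(0.05))
3 ([0.347, 0.027, 0.0], np.float64(0.04))
4 ([0.347, 0.025, 0.001], np.float64(0.05))
5 ([0.347, 0.024, 0.001], np.float64(0.05))
6 ([0.347, 0.022, 0.0], np.float64(0.05))
7 ([0.347, 0.02, 0.001], np.float64(0.05))
8 ([0.348, 0.019, 0.001], np.float64(0.05))
9 ([0.347, 0.016, 0.0], np.float64(0.05))
10 ([0.347, 0.015, 0.001], np.float64(0.04))
11 ([0.348, 0.014, 0.0], np.float64(0.05))
12 ([0.348, 0.012, 0.001], np.float64(0.05))
13 ([0.347, 0.01, 0.001], np.float64(0.05))
end [0.4836 0.1394 0.212 ] 0.07
```

Call:
apply_moves:
  targets:
    - {"translation": [0.15, 0.02, 0], "twist": 0.05, "hand": 0}
    - {"translation": [0.3, 0.03, 0], "twist": 0.05, "hand": 0}
    - {"translation": [0.4, 0.03, 0], "twist": 0.05, "hand": 0}
    - {"translation": [0.4, 0.03, 0], "twist": 0.05, "hand": 0}
    - {"translation": [0.4, 0.03, 0], "twist": 0.05, "hand": 0}
    - {"translation": [0.4, 0.02, 0], "twist": 0.05, "hand": 0}
    - {"translation": [0.4, 0.02, 0], "twist": 0.05, "hand": 0}
    - {"translation": [0.4, 0.02, 0], "twist": 0.05, "hand": 0}

```text
time: 19.75
tool_pos: [0.4916, -0.0598, 0.2143]
tool_rot: [-0.001, 0.672, 0.741, -0.0]
contact_force: [1.7, -0.1, -1.3]
gripper_width: 0.134
grasp_force: 59.1
```

Call:
apply_moves:
  targets:
    - {"translation": [0.4, 0.02, 0], "twist": 0.05, "hand": 0}
    - {"translation": [0.4, 0.02, 0], "twist": 0.05, "hand": 0}
    - {"translation": [0.4, 0.01, 0], "twist": 0.05, "hand": 0}
    - {"translation": [0.4, 0.01, 0], "twist": 0.05, "hand": 0}
    - {"translation": [0.25, 0.01, 0.02], "twist": 0.05, "hand": 0}
    - {"translation": [0.1, 0, 0.02], "twist": 0.05, "hand": 0}
    - {"translation": [0, 0, 0], "twist": 0, "hand": 0}
    - {"translation": [0, 0, 0], "twist": 0, "hand": 0}

```text
time: 20.55
tool_pos: [0.4822, 0.1321, 0.2107]
tool_rot: [-0.0, 0.683, 0.731, -0.001]
contact_force: [-0.2, 0.2, -1.0]
gripper_width: 0.132
grasp_force: 59.1
```

```bash
python3 - <<'E'
from plan import *
s=state();print(cur(),s["time"],s["contact_force"])
a=grab_frame("side")
for r in regions_of("side","board")[:3]:
    ys,xs=np.nonzero(r["pixels"]);print(r["score"],len(xs),xs.min(),xs.max(),ys.min(),ys.max())
b=grab_frame("top")
c1=cv2.resize(a[180:310,240:370],(390,390),interpolation=cv2.INTER_CUBIC)
c2=cv2.resize(b[130:260,170:300],(390,390),interpolation=cv2.INTER_CUBIC)
save(np.hstack([c1,c2]),'j.png')
E
```

```text
[np.float64(0.48224178992382494), np.float64(0.13213479798246944), np.float64(0.21070998042339492), np.float64(0.06801857108422574)] 20.55 [-0.20075895  0.20156301 -0.95673474]
0.95 1115 255 306 181 215
0.88 2159 290 333 234 351
0.63 285 303 342 256 290
```

View pics/j.png

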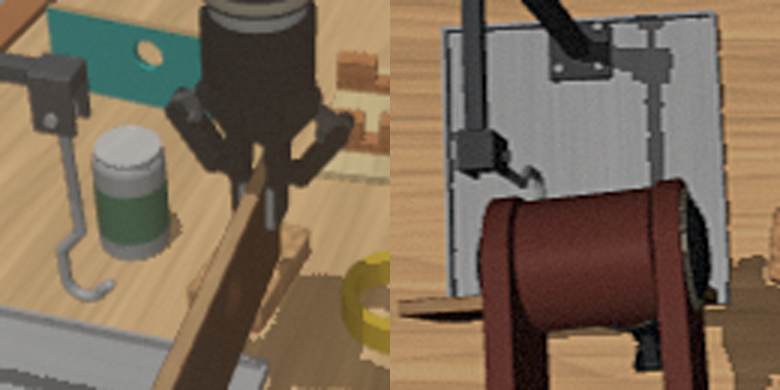

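The side view shows the board upright in the gripper, about 85 mm short of the hook on the robot side, with its hole at roughly (318,280). The hook still hangs at about (270,278). I now take the board's corners from the mask.

```bash
cat > brd.py <<'E'
from plan import *
from scipy.optimize import least_squares
np.set_printoptions(precision=4,suppress=True)
def meas(show=True):
    c=cur();a=grab_frame("side");np.save("pics/last.npy",a)
    best=None
    for r in regions_of("side","board"):
        ys,xs=np.nonzero(r["pixels"])
        if ys.max()>310 and (best is None or r["score"]>best[1]): best=(r["pixels"],r["score"])
    if best is None: print("no board");return
    m=best[0].astype(np.uint8)
    cn=max(cv2.findContours(m,0,2)[0],key=cv2.contourArea)
    ap=cv2.approxPolyDP(cn,2.0,True)[:,0];print("poly",ap.tolist(),best[1])
    return c,m,ap
if __name__=="__main__":
    c,m,ap=meas();print(c)
    w=c[3];x=np.array([np.cos(w),np.sin(w),0]);y=np.array([-np.sin(w),np.cos(w),0])
    for n,(dx,l,h) in {"top-":(-.006,.12,0),"top+":(.006,.12,0),"bot-":(-.006,.12,.1),"bot+":(.006,.12,.1),"hole":(-.006,0,.035)}.items():
        P=np.array(c[:3])+x*dx+y*(l+.0915)+[0,0,.017-h];print(n,P,proj("side",P)[0].round(1),proj("top",P)[0].round(1))
    h=regions_of("side","hook")[0]["pixels"];ys,xs=np.nonzero(h);k=ys>=ys.max()-3;print("hook",xs[k].mean(),ys.max())
E
python3 brd.py
```

```text
poly [[327, 233], [288, 312], [294, 350], [299, 348], [312, 320], [314, 308], [332, 267], [332, 256], [327, 253]] 0.75
[np.float64(0.48281548550899467), np.float64(0.13154285531920926), np.float64(0.21125267131777306), np.float64(0.06635197775703487)]
top- [0.4628 0.3422 0.2283] [293.1 314.8] [169.5 234.2]
top+ [0.4748 0.343  0.2283] [286.3 313.3] [169.4 229. ]
bot- [0.4628 0.3422 0.1283] [296.1 353.5] [183.9 236.4]
bot+ [0.4748 0.343  0.1283] [289.8 351.9] [183.8 231.8]
hole [0.4708 0.2224 0.1933] [315.2 281. ] [224.3 232. ]
hook 268.675 280
```

```bash
python3 - <<'E'
from plan import *
b=grab_frame("top");np.save("pics/lt.npy",b)
for r in regions_of("top","board"):
    m=r["pixels"].astype(np.uint8);cn=max(cv2.findContours(m,0,2)[0],key=cv2.contourArea)
    print(r["score"],m.sum(),cv2.approxPolyDP(cn,1.2,True)[:,0].tolist())
h=b[222:242,164:200].astype(int);print(h.sum(2)//3)
a=np.load("pics/last.npy")
print(a[340:358,284:304].sum(2)//3);print(a[305:320,280:300].astype(int).sum(2)//3)
E
```

```text
0.64 235 [[201, 230], [200, 228], [174, 230], [173, 233], [181, 236], [200, 236]]
0.63 207 [[401, 289], [404, 292], [450, 299], [437, 294], [403, 288]]
0.61 887 [[403, 96], [399, 97], [393, 111], [393, 187], [396, 187], [402, 181]]
[[141 141 143 139 143 141 142 143 141 142 139 139 137 140 136 141 139 138
  134 137 134 138 135 137 150 124  64 100 153 149 145 142 145 152 126  52]
 [144 145 144 144 144 145 144 142 142 142 143 139 140 141 139 138 141 144
  142 142 138 142 137 139 144 129  69  45 113 151 145 145 145 155 125  58]
 [146 146 148 147 149 148 147 148 148 145 149 149 146 149 149 151 149 146
  149 148 149 149 147 151 151 131  67  51 116 153 147 142 146 151 138  83]
 [146 144 144 143 145 146 148 147 145 148 150 151 148 150 151 148 150 152
  149 149 150 151 152 154 152 133  70  48 117 153 145 142 143 150 151 113]
 [128 128 128 130 132 137 134 134 137 135 136 133 136 139 144 143 142 142
  144 144 145 143 146 148 148 141  96  47 117 154 147 144 147 150 151 125]
 [134 135 135 134 134 135 134 131 131 131 130 131 129 127 130 130 126 126
  128 128 131 132 134 132 144 139  93  48 117 157
[... 4219 characters left out ...]
  68  51
   51  51]
 [ 92  93  92  91  93  91 135 139 139  96 100 105 102 100  99  90  60  51
   52  54]
 [ 93  93  92  93  91  93  91  93  92  78  98 103 103 102 102  85  58  52
   53  54]
 [ 90  92  93  92  93  93  91  93  92  78  97 102 102 100 103  85  59  51
   54  52]
 [ 95  91  91  93  91  91  92  93  90  79  98 101 103 100  99  88  62  53
   51  52]
 [115 110 110  96  90 107  95  91  90  84  96  99 104 101 102  88  61  50
   52  53]
 [146 147 148 116 109 145 116  96  93  86  90 100 103 102 101  95  65  54
   52  53]
 [146 145 147 146 146 147 142 101  92  87  88 100 104 102 102  98  65  50
   53  51]
 [148 147 147 146 147 139  97  90  90  91  82  98 105 102 101  99  64  51
   52  52]]
```

Call:
apply_moves:
  targets:
    - {"translation": [0.07, 0.1, 0.01], "twist": 0, "hand": 0}
    - {"translation": [0.08, 0.15, 0.02], "twist": 0, "hand": 0}
    - {"translation": [0, 0.12, 0], "twist": 0, "hand": 0}
    - {"translation": [0, 0.08, 0], "twist": 0, "hand": 0}
    - {"translation": [0, 0.05, 0], "twist": 0, "hand": 0}
    - {"translation": [0, 0, 0], "twist": 0, "hand": 0}
    - {"translation": [0, 0, 0], "twist": 0, "hand": 0}

```text
time: 21.65
tool_pos: [0.5315, 0.1508, 0.2082]
tool_rot: [-0.0, 0.683, 0.731, -0.0]
contact_force: [0.2, -0.1, -2.5]
gripper_width: 0.135
grasp_force: 59.1
```

```bash
sed -i 's/(l+.0915)/(l+.084)/; s/x\*dx/x*(dx-.001)/' brd.py; python3 brd.py; python3 - <<'E'
from plan import *
b=grab_frame("top")
for r in regions_of("top","board"):
    m=r["pixels"].astype(np.uint8);cn=max(cv2.findContours(m,0,2)[0],key=cv2.contourArea)
    print(r["score"],m.sum(),cv2.approxPolyDP(cn,1.2,True)[:,0].tolist())
c=np.array(cur()[:3]);w=cur()[3];H=c+np.array([-np.sin(w),np.cos(w),0])*.084+np.array([np.cos(w),np.sin(w),0])*-.001+[0,0,-.0005]
d=H-[.567,.237,0];s=.0706;print("stand",d[0]*np.cos(s)+d[1]*np.sin(s),-d[0]*np.sin(s)+d[1]*np.cos(s),H[2],"rel pin",H[2]-.3346)
E
```

```text
poly [[301, 239], [259, 312], [263, 347], [267, 352], [308, 267], [307, 259], [301, 256]] 0.9
[np.float64(0.5314630355699331), np.float64(0.15077496867681645), np.float64(0.20823808064060575), np.float64(0.06777982913314308)]
top- [0.5107 0.3538 0.2252] [264.1 313.8] [166.2 214. ]
top+ [0.5226 0.3546 0.2252] [257.5 312.3] [166.1 208.9]
bot- [0.5107 0.3538 0.1252] [269.2 352.2] [180.7 218.1]
bot+ [0.5226 0.3546 0.1252] [263.  350.7] [180.6 213.5]
hole [0.5188 0.2341 0.1902] [290.2 280.4] [220.5 212.5]
hook 374.32876712328766 299
0.84 249 [[191, 216], [190, 209], [168, 210], [166, 212], [169, 215], [178, 217]]
0.8 308 [[401, 289], [404, 292], [415, 295], [465, 302], [465, 300], [460, 298], [443, 296], [414, 289]]
0.69 905 [[402, 96], [398, 98], [394, 107], [392, 170], [393, 187], [398, 186], [402, 181]]
stand -0.042441427269456294 0.0006298533391462077 0.20788316997601636 rel pin -0.12671683002398365
```

Call:
apply_moves:
  targets:
    - {"translation": [0, 0.04, 0], "twist": 0, "hand": 0}
    - {"translation": [0, 0.05, 0], "twist": 0, "hand": 0}
    - {"translation": [0, 0.05, 0], "twist": 0, "hand": 0}
    - {"translation": [0, 0.05, 0], "twist": 0, "hand": 0}
    - {"translation": [0, 0.05, 0], "twist": 0, "hand": 0}
    - {"translation": [0, 0.04, 0], "twist": 0, "hand": 0}
    - {"translation": [0, 0.03, 0], "twist": 0, "hand": 0}
    - {"translation": [0, 0, 0], "twist": 0, "hand": 0}

```text
time: 22.7
tool_pos: [0.5629, 0.153, 0.2083]
tool_rot: [-0.0, 0.683, 0.731, -0.0]
contact_force: [-0.3, 0.3, -2.0]
gripper_width: 0.138
grasp_force: 59.1
```

```bash
python3 brd.py; cat > pos.py <<'E'
from plan import *
s0=state();c=np.array(cur()[:3]);w=cur()[3];H=c+np.array([-np.sin(w),np.cos(w),0])*.084+np.array([np.cos(w),np.sin(w),0])*-.001+[0,0,-.0005]
d=H-[.567,.237,0];s=.0706;print("stand",d[0]*np.cos(s)+d[1]*np.sin(s),-d[0]*np.sin(s)+d[1]*np.cos(s),H[2],"rel pin",H[2]-.3346,s0["contact_force"],s0["ft_torque"],s0["time"])
E
python3 pos.py; python3 - <<'E'
from h import *
a=grab_frame("side");h=regions_of("side","hook")
for r in h:
    ys,xs=np.nonzero(r["pixels"]);print(r["score"],len(xs),xs.min(),xs.max(),ys.min(),ys.max())
b=grab_frame("top")
save(np.hstack([cv2.resize(x,(400,400),interpolation=cv2.INTER_CUBIC) for x in (a[205:295,225:315],b[140:230,160:250])]),'k.png')
E
```

```text
poly [[286, 234], [242, 308], [249, 348], [254, 347], [296, 264], [296, 254], [288, 253]] 0.83
[np.float64(0.5628519258225374), np.float64(0.15303361289303674), np.float64(0.20826335345598682), np.float64(0.06792145415928139)]
top- [0.542  0.3561 0.2253] [246.8 310. ] [165.9 200.8]
top+ [0.554  0.3569 0.2253] [240.3 308.6] [165.9 195.8]
bot- [0.542  0.3561 0.1253] [253.1 348.3] [180.4 206.1]
bot+ [0.554  0.3569 0.1253] [247.1 346.8] [180.4 201.6]
hole [0.5502 0.2364 0.1903] [275.2 277.5] [220.1 199.8]
hook 274.53846153846155 278
stand -0.01129545502854103 0.0005756243994321316 0.20775330292496072 rel pin -0.1268466970750393 [ 0.04196424  0.34527203 -2.20909236] [-0.15585913 -0.01005975  0.01399633] 22.85
0.66 294 258 276 226 277
```

View pics/k.png

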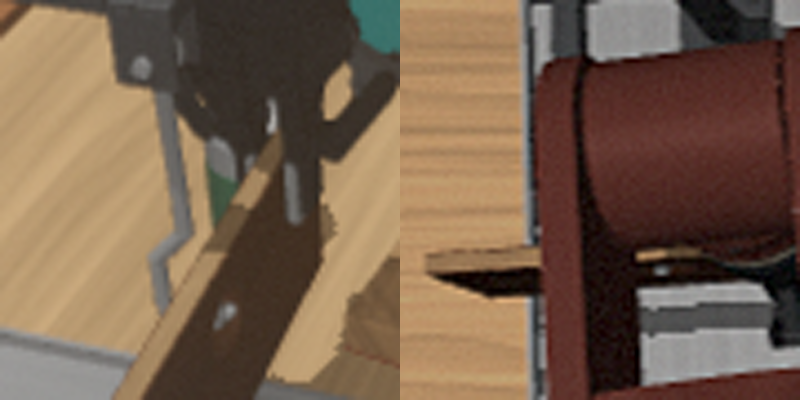

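The side crop shows the nose coming through the hole at about (276,276) with the hook undisturbed. Before going on I check the wrist's height over the stand's arm.

```bash
python3 - <<'E'
from h import *
for z in (.30,.34,.36,.38,.40,.42):print(z,proj("side",[.441,.225,z])[0].round(1),proj("side",[.563,.153,z+.016])[0].round(1))
a=grab_frame("side")
red=(a[:,:,0].astype(int)>a[:,:,2]+25)&(a[:,:,0]>60)&(a[:,:,0]<150)&(a[:,:,1]<a[:,:,0]*.6)
n,l,st,ce=cv2.connectedComponentsWithStats(red.astype(np.uint8))
for i in np.argsort(-st[:,4])[:5]:print(st[i],ce[i].round())
ys,xs=np.nonzero(red[:, 230:330]);
for c in range(240,340,10):
    r=np.nonzero(red[:230,c])[0];print(c,r.min() if len(r) else None,r.max() if len(r) else None)
E
```

```text
0.3 [329.  241.6] [283.  201.4]
0.34 [328.9 223.2] [281.6 183.9]
0.36 [328.8 213.6] [280.9 174.8]
0.38 [328.8 203.7] [280.2 165.4]
0.4 [328.7 193.4] [279.5 155.8]
0.42 [328.7 182.9] [278.7 145.9]
[     0      0    640    400 248208] [312. 198.]
[ 539  269  101   99 3363] [581. 316.]
[ 560  234   62   40 1183] [588. 251.]
[611 235  29  68 886] [631. 276.]
[501 320  31  33 314] [518. 335.]
240 None None
250 None None
260 None None
270 116 116
280 104 116
290 108 162
300 114 161
310 113 160
320 114 157
330 138 151
```

Call:
apply_moves:
  targets:
    - {"translation": [0, 0.02, 0.01], "twist": 0, "hand": 0}
    - {"translation": [0, 0.02, 0.01], "twist": 0, "hand": 0}
    - {"translation": [0, 0.02, 0.01], "twist": 0, "hand": 0}
    - {"translation": [0, 0.02, 0], "twist": 0, "hand": 0}
    - {"translation": [0, 0.02, 0], "twist": 0, "hand": 0}
    - {"translation": [0, 0, 0], "twist": 0, "hand": 0}
    - {"translation": [0, 0, 0], "twist": 0, "hand": 0}
    - {"translation": [0, 0, 0], "twist": 0, "hand": 0}

```text
time: 23.85
tool_pos: [0.5724, 0.1537, 0.2053]
tool_rot: [-0.0, 0.683, 0.731, -0.0]
contact_force: [-0.2, 0.0, -1.9]
gripper_width: 0.129
grasp_force: 59.1
```

```bash
python3 pos.py; python3 swing.py 3; python3 - <<'E'
from h import *
print(np.mean([state()["contact_force"] for _ in range(1)],0))
E
```

```text
stand -0.0012402924228842355 0.0005492899938610684 0.20480977206137965 rel pin -0.12979022793862036 [-2.07707640e-01  3.69384392e-04 -1.86715433e+00] [-0.13186203  0.02145229  0.00582401] 23.85
[np.float64(0.5724344768204198), np.float64(0.15372292218206643), np.float64(0.20530977206137965), np.float64(0.06806137378891139)] 23.85 [-2.07707640e-01  3.69384392e-04 -1.86715433e+00]
23.85 0.77 265 bottom 271.5 280 x 258 277 cen 264.8 252.5
23.95 0.82 214 bottom 271.6 280 x 259 276 cen 264.8 252.7
24.05 0.68 238 bottom 271.4 280 x 259 277 cen 265.2 251.3
[ 0.16353943  0.328786   -2.34684995]
```

Call:
apply_moves:
  targets:
    - {"translation": [0, 0, 0.03], "twist": 0, "hand": 0}
    - {"translation": [0, 0, 0.03], "twist": 0, "hand": 0}
    - {"translation": [0, 0, 0.03], "twist": 0, "hand": 0}
    - {"translation": [0, 0, 0.02], "twist": 0, "hand": 0}
    - {"translation": [0, 0, 0.01], "twist": 0, "hand": 0}
    - {"translation": [0, 0, 0], "twist": 0, "hand": 0}

```text
time: 24.75
tool_pos: [0.5724, 0.1537, 0.193]
tool_rot: [-0.0, 0.683, 0.731, -0.0]
contact_force: [-0.2, -0.6, -1.5]
gripper_width: 0.132
grasp_force: 59.1
```

```bash
python3 pos.py; python3 swing.py 2
```

```text
stand -0.0013229195436753405 0.0005461826088763807 0.19250064585392834 rel pin -0.14209935414607167 [-0.19906976 -0.64383222 -1.49621978] [-0.13035082  0.03598032  0.00961908] 24.75
[np.float64(0.5723506233246728), np.float64(0.15371386158633615), np.float64(0.19300064585392834), np.float64(0.0680416525311504)] 24.75 [-0.19906976 -0.64383222 -1.49621978]
24.75 0.68 227 bottom 273.0 279 x 259 276 cen 264.5 251.2
24.85 0.69 2699 bottom 247.2 353 x 237 294 cen 263.3 297.1
```

Now half-millimetre steps, watching the vertical force.

Call:
apply_moves:
  targets:
    - {"translation": [0, 0, 0.005], "twist": 0, "hand": 0}
    - {"translation": [0, 0, 0.005], "twist": 0, "hand": 0}
    - {"translation": [0, 0, 0.005], "twist": 0, "hand": 0}
    - {"translation": [0, 0, 0], "twist": 0, "hand": 0}

```text
time: 25.35
tool_pos: [0.5725, 0.1537, 0.1918]
tool_rot: [-0.0, 0.683, 0.731, 0.0]
contact_force: [-0.0, -0.5, -1.3]
gripper_width: 0.135
grasp_force: 59.1
```

Call:
apply_moves:
  targets:
    - {"translation": [0, 0, 0.005], "twist": 0, "hand": 0}
    - {"translation": [0, 0, 0], "twist": 0, "hand": 0}
    - {"translation": [0, 0, 0.005], "twist": 0, "hand": 0}
    - {"translation": [0, 0, 0], "twist": 0, "hand": 0}

```text
time: 25.75
tool_pos: [0.5727, 0.1538, 0.1912]
tool_rot: [0.0, 0.683, 0.731, 0.0]
contact_force: [1.5, -0.8, 0.1]
gripper_width: 0.131
grasp_force: 59.4
```

```bash
python3 pos.py
```

```text
stand -0.0009292122166339701 0.0005968860974589731 0.19072336785329935 rel pin -0.14387663214670066 [ 1.48783833 -0.83761036  0.10293862] [ 0.06229093 -0.01427539  0.00991966] 25.75
```

Call:
apply_moves:
  targets:
    - {"translation": [0, 0, 0], "twist": 0, "hand": 0}
    - {"translation": [0, 0, 0], "twist": 0, "hand": 0}
    - {"translation": [0, 0, 0], "twist": 0, "hand": 0}

```text
time: 26.05
tool_pos: [0.5726, 0.1538, 0.1911]
tool_rot: [0.0, 0.683, 0.731, 0.0]
contact_force: [-0.2, -1.1, 1.6]
gripper_width: 0.131
grasp_force: 59.5
```

```bash
python3 pos.py; python3 swing.py 3; python3 pos.py; python3 brd.py
```

```text
stand -0.0010483307730802813 0.0005797423193575333 0.1905849321836087 rel pin -0.1440150678163913 [-0.17975143 -1.05797162  1.57263354] [0.12225036 0.0340873  0.00979864] 26.05
[np.float64(0.572619513953378), np.float64(0.1537664955546593), np.float64(0.1910849321836087), np.float64(0.06801004487776054)] 26.05 [-0.17975143 -1.05797162  1.57263354]
26.05 0.5 229 bottom 272.4 280 x 258 277 cen 264.1 254.8
26.15 0.74 240 bottom 272.3 280 x 258 277 cen 264.3 252.8
26.25 0.69 233 bottom 273.4 278 x 259 276 cen 264.0 251.0
stand -0.0011103318294080763 0.0005677224002749761 0.19045942643282224 rel pin -0.14414057356717777 [-0.3252506  -0.39685273  0.89686248] [ 0.04293991 -0.02460809  0.01631807] 26.35
poly [[283, 241], [237, 314], [243, 349], [246, 353], [255, 345], [294, 268], [293, 258], [285, 257]] 0.68
[np.float64(0.5725566991400368), np.float64(0.15374998651661953), np.float64(0.19095942643282224), np.float64(0.06798835682962738)]
top- [0.5517 0.3568 0.208 ] [242.8 315.9] [168.6 197.9]
top+ [0.5637 0.3576 0.208 ] [236.4 314.5] [168.5 193. ]
bot- [0.5517 0.3568 0.108 ] [249.3 353.2] [182.6 203.3]
bot+ [0.5637 0.3576 0.108 ] [243.3 351.7] [182.5 198.9]
hole [0.5599 0.2371 0.173 ] [271.4 283. ] [221.7 196.9]
hook 273.0 279
```

The hook bears roughly 3 N, so it carries the full weight at the depth the bend geometry predicts. I now open gently.

Call:
apply_moves:
  targets:
    - {"translation": [0, 0, 0], "twist": 0, "hand": 0.14}
    - {"translation": [0, 0, 0], "twist": 0, "hand": 0.16}
    - {"translation": [0, 0, 0], "twist": 0, "hand": 0.18}
    - {"translation": [0, 0, 0], "twist": 0, "hand": 0.22}
    - {"translation": [0, 0, 0], "twist": 0, "hand": 0.28}
    - {"translation": [0, 0, 0], "twist": 0, "hand": 0.34}
    - {"translation": [0, 0, 0], "twist": 0, "hand": 0.34}

```text
time: 27.2
tool_pos: [0.5725, 0.1537, 0.1908]
tool_rot: [0.0, 0.683, 0.731, 0.0]
contact_force: [0.7, 0.2, -0.4]
gripper_width: 0.341
grasp_force: 0.0
```

```bash
python3 pos.py; python3 swing.py 2; python3 brd.py|head -1; python3 brd.py|head -1;python3 brd.py|head -1; python3 pos.py
```

```text
stand -0.0011827446810192459 0.0005256204752056479 0.19032928567780363 rel pin -0.14427071432219638 [ 0.69993113  0.19102214 -0.4132501 ] [-0.0001826  -0.01202631  0.02611126] 27.2
[np.float64(0.5724894496449642), np.float64(0.1537030425663154), np.float64(0.19082928567780363), np.float64(0.06801239657682287)] 27.2 [ 0.69993113  0.19102214 -0.4132501 ]
27.2 0.57 272 bottom 271.3 280 x 258 276 cen 263.9 252.8
27.3 0.71 259 bottom 271.9 280 x 258 277 cen 264.3 252.5
poly [[284, 239], [238, 313], [245, 352], [250, 351], [268, 321], [293, 268]] 0.66
poly [[285, 240], [277, 248], [238, 313], [243, 350], [247, 353], [292, 269]] 0.9
poly [[284, 238], [237, 311], [239, 336], [244, 352], [248, 352], [292, 269]] 0.88
stand -0.0011910218450816809 0.0005475229930572025 0.19031843365184095 rel pin -0.14428156634815906 [-0.30392624  0.52926914  0.43855161] [-0.02632127  0.010763    0.05062651] 27.85
```

Call:
apply_moves:
  targets:
    - {"translation": [0, 0, -0.05], "twist": 0, "hand": 0.4}
    - {"translation": [0, 0, -0.1], "twist": 0, "hand": 0.4}
    - {"translation": [0, 0, -0.2], "twist": 0, "hand": 0.4}
    - {"translation": [0, 0, -0.3], "twist": 0, "hand": 0.4}
    - {"translation": [0, 0, -0.3], "twist": 0, "hand": 0.4}
    - {"translation": [-0.4, -0.1, 0], "twist": 0, "hand": 0.4}
    - {"translation": [-0.4, -0.1, 0], "twist": 0, "hand": 0.4}
    - {"translation": [-0.3, 0, 0], "twist": 0, "hand": 0.4}

```text
time: 28.65
tool_pos: [0.5596, 0.0411, 0.2877]
tool_rot: [0.001, 0.683, 0.731, 0.001]
contact_force: [0.9, 0.8, -0.1]
gripper_width: 0.402
grasp_force: 0.0
```

```bash
cat > w.py <<'E'
from h import *
for i in range(8):
    t=state()["time"];a=grab_frame("side")
    for r in regions_of("side","board"):
        m=r["pixels"].astype(np.uint8);ys,xs=np.nonzero(m)
        if ys.max()>330:
            k=ys>=ys.max()-3;j=xs<=xs.min()+2;u=ys<=ys.min()+3
            print(round(t,2),len(xs),"low",xs[k].mean().round(1),ys.max(),"left",xs.min(),ys[j].min(),"far",xs[u].mean().round(1),ys.min());break
s=state();print(s["tool_pos"],s["contact_force"],s["time"])
E
python3 w.py
```

```text
28.65 2572 low 245.1 351 left 236 311 far 286.3 235
28.75 2577 low 245.4 350 left 236 311 far 286.7 235
28.85 2644 low 245.9 352 left 236 311 far 287.2 234
28.95 2771 low 246.4 352 left 237 308 far 287.5 234
29.05 2668 low 246.8 352 left 238 309 far 287.8 235
29.15 2644 low 247.0 352 left 237 309 far 287.8 234
29.25 2737 low 246.0 353 left 236 310 far 287.1 235
[0.55998541 0.04280404 0.28575165] [-0.68990278  0.68645206 -0.2392421 ] 29.45
```

Call:
apply_moves:
  targets:
    - {"translation": [-0.3, 0, 0], "twist": 0, "hand": 0.4}
    - {"translation": [-0.2, 0, 0], "twist": 0, "hand": 0.4}
    - {"translation": [0, 0, 0], "twist": 0, "hand": 0.4}
    - {"translation": [0, 0, 0], "twist": 0, "hand": 0.4}
    - {"translation": [0, 0, 0], "twist": 0, "hand": 0.4}
    - {"translation": [0, 0, 0], "twist": 0, "hand": 0.4}
    - {"translation": [0, 0, 0], "twist": 0, "hand": 0.4}
    - {"translation": [0, 0, 0], "twist": 0, "hand": 0.4}

```text
time: 30.25
tool_pos: [0.5634, -0.0068, 0.2858]
tool_rot: [0.0, 0.682, 0.731, 0.0]
contact_force: [-0.3, -1.5, -0.1]
gripper_width: 0.402
grasp_force: 0.0
```

```bash
sed -i 's/range(8)/range(12)/' w.py; python3 w.py; python3 swing.py 2
```

```text
30.25 2711 low 244.8 352 left 236 309 far 286.7 234
30.35 2688 low 244.8 352 left 236 310 far 286.9 234
30.45 2656 low 245.6 352 left 236 311 far 286.7 234
30.55 2769 low 246.4 353 left 237 309 far 287.3 234
30.65 2841 low 246.4 354 left 237 310 far 288.1 234
30.75 2786 low 246.9 353 left 237 310 far 288.0 234
30.85 2764 low 246.6 353 left 237 310 far 287.7 234
30.95 2846 low 245.8 352 left 236 309 far 287.0 234
31.05 2830 low 244.9 352 left 236 310 far 286.9 234
31.15 2594 low 245.0 351 left 237 308 far 287.0 234
31.25 2675 low 245.4 352 left 236 310 far 287.2 234
31.35 2591 low 246.2 352 left 237 312 far 287.0 234
[ 0.56339327 -0.00728539  0.28580815] [ 0.43899551 -0.04703188 -0.14815193] 31.45
[np.float64(0.5633932730580733), np.float64(-0.007285391315496969), np.float64(0.28580815479205907), np.float64(0.06799238240983628)] 31.45 [ 0.43899551 -0.04703188 -0.14815193]
31.45 0.73 247 bottom 272.9 279 x 258 277 cen 264.1 251.9
31.55 0.57 260 bottom 272.3 280 x 258 277 cen 264.4 253.1
```

```bash
python3 - <<'E'
from h import *
from scipy.optimize import least_squares
np.set_printoptions(precision=4,suppress=True)
M=np.zeros((400,640));n=0
for i in range(4):
    a=grab_frame("side")
    for r in regions_of("side","board"):
        ys,xs=np.nonzero(r["pixels"])
        if ys.max()>330 and len(xs)<4500: M+=r["pixels"];n+=1;break
print(n);m=(M>n/2).astype(np.uint8)
def mask(p):
    w,ro,pi=p[3:6]
    from scipy.spatial.transform import Rotation as R
    Rm=R.from_euler("ZXY",[w,ro,pi]).as_matrix()
    # local about hole top
    P=np.array([[sx*.006,sy*.12,z] for sx in(-1,1) for sy in(-1,1) for z in(.0175,-.0825)])@Rm.T+p[:3]
    u=proj("side",P).astype(np.float32);h=cv2.convexHull(u)[:,0]
    return h
cn=max(cv2.findContours(m,0,1)[0],key=cv2.contourArea);hm=cv2.convexHull(cn)[:,0]
print(cv2.approxPolyDP(cn,1.2,True)[:,0].tolist())
hull=hm.astype(np.float32)
ang=np.linspace(0,2*np.pi,48,endpoint=False);D=np.c_[np.cos(ang),np.sin(ang)]
S=(hull@D.T).max(0)
def f(p):return np.r_[(mask(p)@D.T).max(0)-S,(p[0]-.566)/.004,(p[1]-.237)/.004,(p[2]-.190)/.003,(p[3]-.068)/.02,p[4]/.1,p[5]/.05]
r=least_squares(f,[.566,.237,.19,.068,0,0],loss="soft_l1",diff_step=1e-3,x_scale=[.01,.01,.01,.1,.1,.1]);print("x y z yaw roll pitch",r.x);print(r.fun.round(1),mask(r.x).round(0).tolist())
E
```

```text
4
[[288, 234], [280, 242], [264, 271], [237, 313], [237, 323], [242, 348], [245, 352], [248, 351], [278, 292], [291, 270], [290, 236]]
x y z yaw roll pitch [ 0.5679  0.2346  0.1894  0.0865  0.0497 -0.023 ]
[-0.   0.   0.1  0.1  0.4  0.5  0.5  0.4  0.3  0.1 -0.  -0.2 -0.3 -0.7
 -1.  -0.5 -0.1  0.4  0.8  0.9  0.9  0.8  0.5 -1.4 -0.5 -0.2  0.1  0.4
  0.6  0.3  1.   0.8  0.5  0.3  0.  -0.2 -0.5 -0.9 -0.8 -0.4 -0.1  0.2
  0.6  0.5  0.5  0.4  0.4  0.3  0.5 -0.6 -0.2  0.9  0.5 -0.5] [[291.0, 270.0], [248.0, 352.0], [242.0, 350.0], [238.0, 311.0], [285.0, 234.0], [290.0, 235.0]]
```

```bash
python3 -c "
from plant import job_done,state;print(job_done(),state()['time'])"
```

```text
the job is handed in; nothing more can be done
the job is handed in; nothing more can be done
```

The hook was steadied and the board now hangs on it by its hole, within about 3 mm of plumb and tilted about 0.05 rad, with a residual swing of about 2 mm; I handed the job in at about 32 s and got no verdict back.

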